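# Show the fresh casting to the inspection camera

## Robot

A 6-joint arm with a two-finger parallel gripper is mounted at the origin on a cart in front of the work surface, level with it; the furniture and walls round the work are solid. World frame = base frame: x ahead of the robot, y to its left, z up, the work surface at z = 0. Lengths are in m, angles in degrees, forces in N, time in s.
With the tool pointing down it reaches from about 0.35 to 0.875 m from the base axis. Payload 4.2 kg.
Tool frame: the origin (TCP) lies on the centre line of the jaws, within the pads' length; the fingertips stand 25 mm ahead of it and the grasp point (between the pads) lies 6 mm ahead of it (finger_overhang is the distance from the TCP to the fingertips, in m); z points along the fingers, y is the line along which they close (so a half turn about z gives the same grasp; the last joint's range is limited). The gripper opens to 87 mm and grips with 3 to 60 N. Pads are 19 mm wide; open, the fingers measure 117 mm over their backs; the gripper's body (75 mm by 190 mm) begins 51 mm behind the grasp point.
Start: joints at [79.045, 22.042, 0.453, 0, -68.411, -14.817], TCP at [0.272, 0.563, 0.248] pointing down, gripper open.
Joint ranges: [-179.83, 179.83], [-69.29, 118.12], [-61.27, 80.66], [-181.25, 117.63], [-171.15, -9.14], [-177.46, 177.46]. Speed limits (degrees/s): [159.86, 159.86, 180, 180, 180, 180].

## Interface

Orientations are given as a 3x3 rotation matrix whose columns are the frame's x, y, z axes.
In Python, from station import sense, capture, finish_job, spot_in, tip_of, finger_overhang gives the robot as it stands. The module is installed in compiled form; this text tells all that it offers.
- The arm moves only by the tool servo_tool, never from a script. Its arguments are lists of equal length, an entry for each row: "slide": the shift along the tool's x, y, z in m, a list of three; "spin": the turn about the tool's z in degrees; "grip": the closure, from 0 (fully open) to 1 (shut). A call has exactly 5 rows; each row is the pose to reach, as a shift and turn from the pose commanded when the call began, along the tool's axes at that moment; what a row does not reach only later rows make up. A row lasts 1/12 s, in which the tool goes at most 41.7 mm and 7.16 degrees, less where a joint would pass 70% of its speed; a pose out of reach is approached as far as the arm can. A call with a gripper value outside its range is refused whole. The fingers move at their own pace and stop on an object; the grip force is fixed at half the most. Time passes only in rows, so rows that repeat a pose let the fingers close, or fill a call up. It gives the time, the measured TCP pose, the force, the opening and the grip force at its end, in the units of the state.
- sense(): the state, without advancing time (a new reading comes with each control period).
- capture(name): name is "scene" or "top"; returns a dict with "pixels" (420x560x3 uint8, blue, green, red), "depth" (420x560 float32, m along the optical axis (not along the pixel's ray), 0 where there is no reading), "fx", "fy", "cx", "cy" (pixels), "R" (3x3) and "t" (3): a world point X has camera coordinates R X + t. Camera axes: x right, y down, z forward; pixel columns grow to the right and rows downward; lengths in m; the calibration is good to about 2 mm. A picture is of the moment at which its call begins.
- finish_job(): hands the job in; it is judged then, once.
Trained networks look in the newest picture that a camera, given by its name, has taken for a name from the list of things; names that differ only in an ending like _2 or _b are one class to them, and where a whole thing is asked for, a point or a joint stands for the part that bears it (a point fixed in the world has none). Each returns a list of dicts, best first, with "conf" (0 to 1); they miss things now and then, are a little off and sometimes report something else, mostly with a low value. They report only what shows in the picture. A call takes as long as a camera call. They do not tell look-alikes from the thing itself.
- spot_in(thing, camera): "point" ([x, y, z] in m, in world coordinates, good to about 4 mm: the middle of the surface that is visible of it).
- tip_of(thing, camera): "point" ([x, y, z] in m, in world coordinates, good to about 4 mm: a listed point, or the origin of a listed thing).
The state is a dict: "time_s": time; "joints": joint angles; "joint_velocities": joint speeds; "effort": joint torques, N m; "tcp_pos": TCP position; "ee_rot": TCP orientation; "wrist_force": force on the tool from outside, world axes, zero at the start; "moment": the same for the moment, N m; "gripper_width": opening from 0.0 (shut) to 1.0 (fully open); "gripper_force": force on a finger pad.
Only numpy, scipy, OpenCV 4.12 (cv2) and the standard library are available. Lean on these libraries where they do the work, as an engineer would, in place of code of your own. Each camera call takes 0.05 s, during which the arm holds its last target. There are 200 camera calls.

## Task

Lift the cast aluminium bracket out of the open mould and hold it up to the inspection camera: flat underside facing squarely into the leaning lens, centred between the two orange pointer tips and level with them, its long side along the line from tip to tip (either way round). Do not bump the camera or its pointers, and leave the other things on the table alone. Finish holding the bracket still there in the gripper, without letting go.

Things in the scene. Friction and masses are not known exactly. Their poses are not given: they have to be found in the camera images.
- casting: Bright cast aluminium bracket, 0.13 kg, loose in the mould cavity: flat flange 44 mm (x) by 70 mm (y), 8 mm thick, with an upright web on its middle, 12 mm thick (x), 48 mm long (y), top 42 mm above the underside. Origin: centre of the flat underside; z points up along the web, y along the long side. Grip it across the web (fingers closing along x).
- mould: Dark steel mould half, 110 (x) by 140 (y) by 34 mm high, fixed. Origin: centre of its underside, z up. Central cavity in the top 48 by 74 mm, 10 mm deep (floor 24 mm above the table): the bracket lies in it web up, long side along y, 2 mm play all round, flange top 2 mm below the mould's top. 12 mm guide pins at two diagonal corners, 41 mm (x), 56 mm (y) from the middle.
- camera: Inspection camera, fixed: grey base 160 (x) by 110 (y) by 12 mm, origin centre of its underside, z up; blue camera with black lens and ring light leaning 30 degrees to the stand's -x side (towards the robot). Two thin rods parallel to the lens axis end in orange balls 58 mm either side of it (along y), ball tops level with the focus plane. The balls are the highest part, 195 mm up.
- focus (a point): Where the centre of the bracket's underside belongs: on the lens axis 100 mm in front of the lens, midway between the orange tips, 195 mm above the table. z points along the lens axis away from the lens (up, leaning 30 degrees), y along the line from tip to tip. Shown rightly, the bracket's z lies along this z and its y along this y, either way round.
- sanding_pad: Bystander: tan sanding block, 46 x 86 x 22 mm; origin at the centre of its underside.
- jar: Bystander: small clear jar with white lid, green content, 48 mm across, 68 mm high; origin at the centre of its underside.
- red_bar: Bystander: red polishing bar, 30 x 58 x 24 mm; origin at the centre of its underside.
- green_bar: Bystander: green polishing bar, 28 x 75 x 26 mm; origin at the centre of its underside.
There are look-alikes about, which are no part of the job. Leave any turquoise look-alike of the casting alone.

How it is judged:
By the outcome, as a careful person would: the job done as asked, in the order asked, and still so for the second after the job is handed in, while the arm keeps its last pose, push and grip.
It also fails if it takes over 45 s, if anything falls off the work surface, if the arm or the gripper's body presses on something with over 40 N, if the wrist force passes 120 N, or if a joint passes its speed limit or range.

## Working session

There is one attempt and no reset: what is moved stays moved. The work goes in short steps, Python scripts to look and compute and a tool call to move; the robot and the scene stay as the last step left them, time stands still between calls to the robot, and variables do not carry over. Pictures are saved under pics/ and viewed, at most 10 in all, crops included, and the job is handed in when it is done.

Besides the shell and the picture viewer there is one more tool, called after "Call:" as a command line: name --pt "numbers of a row" for each row, then --argument value for the rest. servo_tool: Moves the arm, as the interface text tells. Its arguments: {"type":"object","properties":{"slide":{"type":"array"},"spin":{"type":"array"},"grip":{"type":"array"}},"required":["slide","spin","grip"]}

```bash
mkdir -p pics; ls
cat > h.py <<'E'
import numpy as np,cv2
from station import *
np.set_printoptions(precision=4,suppress=True)
def w(c,u,v,z=None):
    d=c["depth"][int(v),int(u)] if z is None else z
    p=np.array([(u-c["cx"])/c["fx"]*d,(v-c["cy"])/c["fy"]*d,d]); return np.array(c["R"]).T@(p-np.array(c["t"]))
def px(c,X):
    q=np.array(c["R"])@np.array(X)+np.array(c["t"]); return np.array([q[0]/q[2]*c["fx"]+c["cx"],q[1]/q[2]*c["fy"]+c["cy"]])
E
python3 - <<'E'
from h import *
s=sense()
for k in s: print(k,np.array(s[k]))
print(finger_overhang)
for n in("scene","top"):
    c=capture(n); cv2.imwrite(f"pics/{n}0.png",c["pixels"])
    print(n,np.array(c["R"]),np.array(c["t"]),c["fx"],c["cx"],c["cy"])
    for t in("casting","mould","camera","focus","sanding_pad","jar","red_bar","green_bar"):
        for f in(spot_in,tip_of):
            print(t,f.__name__,[(round(d["conf"],2),np.round(d["point"],3),px(c,d["point"]).round()) for d in f(t,n)])
E
```

```text
pics
time_s 0.0
joints [ 79.046   22.0914   0.38    -0.0291 -68.4105 -14.8181]
joint_velocities [ 0.0068  0.0632  0.0073 -0.031   0.0813 -0.0087]
effort [ -0.0013 -39.0673  18.7406   4.22     0.011   -0.0002]
tcp_pos [0.2715 0.5624 0.2465]
ee_rot [[ 0.9004 -0.435  -0.0009]
 [-0.435  -0.9004 -0.002 ]
 [ 0.0001  0.0022 -1.    ]]
wrist_force [-0.1112 -0.2599 -0.1779]
moment [-0.02    0.0332 -0.049 ]
gripper_force 0.0
gripper_width 0.9994660808074858
0.025
scene [[ 0.5387 -0.8423  0.0205]
 [-0.571  -0.3829 -0.7262]
 [ 0.6195  0.3795 -0.6872]] [-0.2306  0.4384  0.8308] 458.72990609489386 282.07486124432467 211.98218402476328
casting call [(0.87, array([ 0.336, -0.098,  0.006]), array([297., 341.])), (0.83, array([ 0.471, -0.037,  0.032]), array([305., 280.]))]
casting call [(0.77, array([ 0.477, -0.034,  0.025]), array([305., 279.])), (0.63, array([ 0.343, -0.09 ,  0.   ]), array([296., 338.]))]
mould call [(0.97, array([ 0.453, -0.045,  0.032]), array([304., 286.]))]
mould call [(0.65, array([ 0.476, -0.036, -0.004]), array([305., 288.]))]
camera call [(0.96, array([0.488, 0.189, 0.014])
[... 1732 characters left out ...]
 0.211, 0.196]), array([240., 227.])), (0.72, array([ 0.482, -0.032,  0.003]), array([329., 220.]))]
sanding_pad call [(0.88, array([0.7  , 0.049, 0.022]), array([300., 146.]))]
sanding_pad call [(0.59, array([0.704, 0.05 , 0.001]), array([300., 147.]))]
jar call [(0.54, array([0.671, 0.204, 0.064]), array([247., 154.]))]
jar call [(0.77, array([ 0.677,  0.205, -0.006]), array([249., 157.]))]
red_bar call [(0.52, array([ 0.446, -0.268,  0.027]), array([412., 231.]))]
red_bar call [(0.65, array([ 0.446, -0.27 ,  0.001]), array([410., 231.]))]
green_bar call [(0.67, array([0.46 , 0.412, 0.024]), array([177., 229.]))]
green_bar call [(0.54, array([ 0.461,  0.414, -0.002]), array([178., 229.]))]
```

View pics/scene0.png

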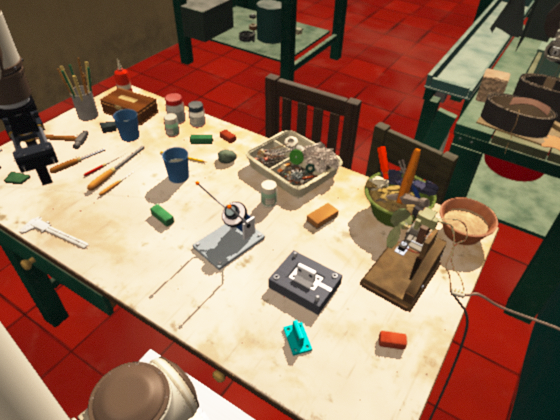

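```bash
python3 -c "
import cv2
a=cv2.imread('pics/top0.png')[150:300,200:400]
cv2.imwrite('pics/top0c.png',cv2.resize(a,None,fx=4,fy=4,interpolation=cv2.INTER_CUBIC))"
```

```text
(no output)
```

View pics/top0c.png

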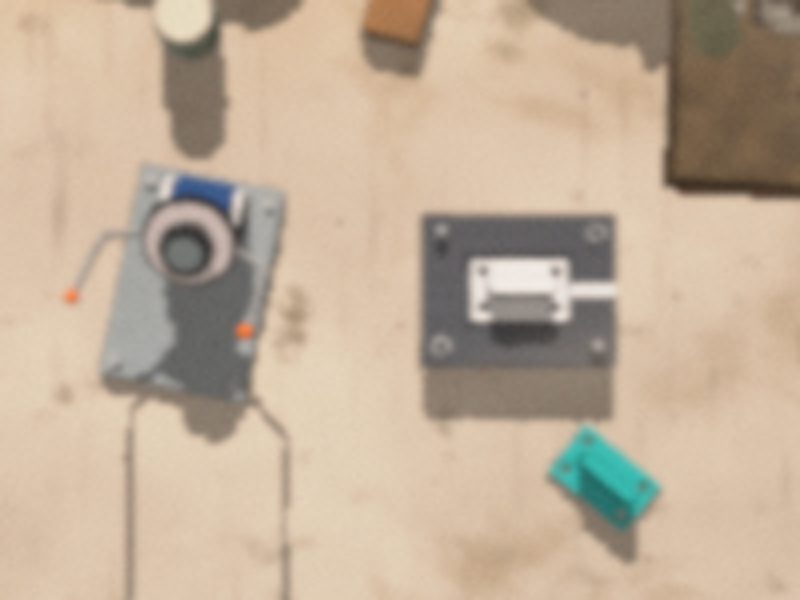

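The bright bracket is in the dark mould at top (330,221) and scene (305,279). A turquoise look-alike lies on the table at top (350,268) and scene (297,341). The bright one in the mould fits the description, and the crop confirms it. The orange tips are at top (218,224) and (261,232). Next I measure positions and yaws.

```bash
cat > meas.py <<'E'
from h import *
C={n:capture(n) for n in("scene","top")}
def P(c): return np.diag([1,1,1])@np.array([[c["fx"],0,c["cx"]],[0,c["fy"],c["cy"]],[0,0,1]])@np.c_[np.array(c["R"]),np.array(c["t"])]
def tri(a,b):
    X=cv2.triangulatePoints(P(C["scene"]),P(C["top"]),np.array(a,float).reshape(2,1),np.array(b,float).reshape(2,1)); return (X[:3]/X[3]).ravel()
def tips():
    out={}
    for n,box in(("scene",(180,245,160,260)),("top",(205,250,205,280))):
        c=C[n]; h=cv2.cvtColor(c["pixels"],cv2.COLOR_BGR2HSV)
        m=((h[...,0]<14)&(h[...,1]>150)&(h[...,2]>130)).astype(np.uint8)
        m2=np.zeros_like(m); m2[box[0]:box[1],box[2]:box[3]]=m[box[0]:box[1],box[2]:box[3]]
        k,_,st,ce=cv2.connectedComponentsWithStats(m2)
        out[n]=[(ce[i].round(2),st[i,4]) for i in range(1,k) if st[i,4]>2]
    return out
E
python3 - <<'E'
from meas import *
t=tips(); print(t)
a=t["scene"];b=t["top"]
for i in a:
    for j in b: print(i[0],j[0],tri(i[0],j[0]))
c=C["top"]; p=c["pixels"]; 
def rect(mask,z,name):
    ys,xs=np.nonzero(mask); 
    R=np.array(c["R"]);t=np.array(c["t"]);o=-R.T@t
    d=np.c_[(xs-c["cx"])/c["fx"],(ys-c["cy"])/c["fy"],np.ones(len(xs))]@R
    X=o+d*((z-o[2])/d[:,2])[:,None]
    print(name,len(xs),cv2.minAreaRect((X[:,:2]*1000).astype(np.float32)))
x0,x1,y0,y1=300,360,198,250
g=p.max(2); m=np.zeros(g.shape,np.uint8)
dep=c["depth"]; R=np.array(c["R"]);t=np.array(c["t"])
v,u=np.mgrid[0:420,0:560]
X=np.stack([(u-c["cx"])/c["fx"]*dep,(v-c["cy"])/c["fy"]*dep,dep],-1).reshape(-1,3)
Z=((X-t)@R)[:,2].reshape(420,560)
roi=np.zeros((420,560),bool); roi[y0:y1,x0:x1]=1
rect(roi&(Z>.02)&(dep>0),.034,"mould")
br=roi&(g>140)&(Z>.015); k,l,st,ce=cv2.connectedComponentsWithStats(br.astype(np.uint8)); print(st,ce)
rect(roi&(Z>.055)&(dep>0),.066,"web")
print("Zs",Z[221,320:340],Z[210:232,330]); cv2.imwrite
E
```

```text
{'scene': [(array([197.  , 183.17]), np.int32(6)), (array([228.86, 206.36]), np.int32(14))], 'top': [(array([260.5, 232.5]), np.int32(4))]}
[197.   183.17] [260.5 232.5] [0.417  0.1717 0.2756]
[228.86 206.36] [260.5 232.5] [0.44   0.1572 0.1921]
mould 1867 ((474.8301086425781, -33.23194122314453), (138.74423217773438, 110.04108428955078), 89.27075958251953)
[[     0      0    560    420 234647]
 [   306    203     29      1     29]
 [   317    204     38     38    506]
 [   355    205      1      1      1]
 [   310    207      1      1      1]
 [   304    218      1      1      1]
 [   308    234      4      3      7]
 [   348    235      3      3      7]
 [   357    249      1      1      1]] [[279.373  209.4728]
 [320.     203.    ]
 [334.2688 221.67  ]
 [355.     205.    ]
 [310.     207.    ]
 [304.     218.    ]
 [309.7143 234.8571]
 [349.     235.7143]
 [357.     249.    ]]
web 74 ((475.3440246582031, -33.791900634765625), (45.1987190246582, 11.33703327178955), 89.32881927490234)
Zs [0.0254 0.0334 0.0535 0.0643 0.0621 0.0654 0.0685 0.0762 0.0666 0.0602
 0.0695 0.0667 0.0674 0.072  0.0666 0.0713 0.064  0.0619 0.0759 0.0683] [0.0353 0.0353 0.0297 0.0323 0.0245 0.0395 0.0365 0.034  0.0336 0.0652
 0.0697 0.0695 0.0715 0.0667 0.0305 0.0339 0.0328 0.0293 0.0379 0.0379
 0.0222 0.0393]
```

Grasp target: the web centre at about (0.476, -0.0335), yaw about -0.7°. First I rise and travel above the mould, then spin by 65°.

Call:
servo_tool --pt "0.01 0.01 -0.02" --pt "0.032 0.032 -0.04" --pt "0.054 0.054 -0.06" --pt "0.08 0.08 -0.07" --pt "0.106 0.106 -0.07" --spin '[0,0,0,0,0]' --grip '[0,0,0,0,0]'

```text
time_s: 2.22
tcp_pos: [0.322, 0.4211, 0.3206]
ee_rot: [[0.901, -0.434, 0.003], [-0.434, -0.901, 0.005], [0.001, -0.006, -1.0]]
wrist_force: [0.6, -0.3, -0.2]
gripper_width: 1.002
gripper_force: 0.0
```

Call:
servo_tool --pt "0.027 0.027 0" --pt "0.054 0.054 0" --pt "0.081 0.081 0" --pt "0.108 0.108 0" --pt "0.135 0.135 0" --spin '[0,0,0,0,0]' --grip '[0,0,0,0,0]'

```text
time_s: 2.63
tcp_pos: [0.3841, 0.2392, 0.3179]
ee_rot: [[0.901, -0.434, 0.001], [-0.434, -0.901, 0.001], [0.0, -0.001, -1.0]]
wrist_force: [0.6, -0.2, -0.6]
gripper_width: 1.0
gripper_force: 0.0
```

Call:
servo_tool --pt "0.027 0.027 0" --pt "0.054 0.054 0" --pt "0.081 0.081 0" --pt "0.108 0.108 0" --pt "0.135 0.135 0" --spin '[0,0,0,0,0]' --grip '[0,0,0,0,0]'

```text
time_s: 3.05
tcp_pos: [0.4469, 0.0589, 0.3181]
ee_rot: [[0.901, -0.434, 0.001], [-0.434, -0.901, 0.001], [0.001, -0.001, -1.0]]
wrist_force: [0.7, 0.9, 0.6]
gripper_width: 1.0
gripper_force: 0.0
```

Call:
servo_tool --pt "0.025 0.025 0" --pt "0.05 0.05 0" --pt "0.067 0.072 0" --pt "0.067 0.072 0" --pt "0.067 0.072 0" --spin '[0,0,7,14,21]' --grip '[0,0,0,0,0]'

```text
time_s: 3.47
tcp_pos: [0.476, -0.035, 0.3174]
ee_rot: [[0.678, -0.735, -0.0], [-0.735, -0.678, -0.0], [-0.0, 0.0, -1.0]]
wrist_force: [0.1, -0.5, -0.7]
gripper_width: 1.001
gripper_force: 0.0
```

Call:
servo_tool --pt "0 0 0" --pt "0 0 0" --pt "0 0 0" --pt "0 0 0" --pt "0 0 0" --spin '[7,14,21,28,35]' --grip '[0,0,0,0,0]'

```text
time_s: 3.88
tcp_pos: [0.4758, -0.0333, 0.3177]
ee_rot: [[0.137, -0.991, 0.0], [-0.991, -0.137, 0.0], [-0.0, -0.0, -1.0]]
wrist_force: [0.7, -0.4, 0.7]
gripper_width: 1.002
gripper_force: 0.0
```

Call:
servo_tool --pt "0 0 0" --pt "0 0 0" --pt "0 0 0" --pt "0 0 0" --pt "0 0 0" --spin '[5,9,9,9,9]' --grip '[0,0,0,0,0]'

```text
time_s: 4.3
tcp_pos: [0.4758, -0.0332, 0.3176]
ee_rot: [[-0.012, -1.0, 0.0], [-1.0, 0.012, 0.0], [-0.0, -0.0, -1.0]]
wrist_force: [0.1, 0.4, -0.6]
gripper_width: 0.995
gripper_force: 0.0
```

Call:
servo_tool --pt "0 0 0.03" --pt "0 0 0.065" --pt "0 0 0.1" --pt "0 0 0.135" --pt "0 0 0.165" --spin '[0,0,0,0,0]' --grip '[0,0,0,0,0]'

```text
time_s: 4.72
tcp_pos: [0.4752, -0.0334, 0.1507]
ee_rot: [[-0.012, -1.0, -0.001], [-1.0, 0.012, 0.0], [-0.0, 0.001, -1.0]]
wrist_force: [0.7, 0.2, -0.4]
gripper_width: 1.003
gripper_force: 0.0
```

Call:
servo_tool --pt "0 0 0.025" --pt "0 0 0.05" --pt "0 0 0.07" --pt "0 0 0.084" --pt "0 0 0.089" --spin '[0,0,0,0,0]' --grip '[0,0,0,0,0]'

```text
time_s: 5.13
tcp_pos: [0.4746, -0.0335, 0.0614]
ee_rot: [[-0.013, -1.0, -0.004], [-1.0, 0.013, -0.001], [0.001, 0.004, -1.0]]
wrist_force: [-0.9, -0.6, 0.2]
gripper_width: 1.002
gripper_force: 0.0
```

Call:
servo_tool --pt "0 0 0" --pt "0 0 0" --pt "0 0 0" --pt "0 0 0" --pt "0 0 0" --spin '[0,0,0,0,0]' --grip '[0,0.5,1,1,1]'

```text
time_s: 5.55
tcp_pos: [0.4765, -0.0331, 0.0645]
ee_rot: [[-0.013, -1.0, 0.002], [-1.0, 0.013, 0.001], [-0.001, -0.002, -1.0]]
wrist_force: [-0.4, 0.6, -0.3]
gripper_width: 0.784
gripper_force: 0.0
```

Call:
servo_tool --pt "0 0 0" --pt "0 0 0" --pt "0 0 0" --pt "0 0 0" --pt "0 0 0" --spin '[0,0,0,0,0]' --grip '[1,1,1,1,1]'

```text
time_s: 5.97
tcp_pos: [0.4758, -0.0332, 0.0636]
ee_rot: [[-0.013, -1.0, 0.0], [-1.0, 0.013, -0.0], [0.0, -0.0, -1.0]]
wrist_force: [-0.3, -0.5, -0.1]
gripper_width: 0.404
gripper_force: 0.0
```

Call:
servo_tool --pt "0 0 0" --pt "0 0 0" --pt "0 0 0" --pt "0 0 0" --pt "0 0 0" --spin '[0,0,0,0,0]' --grip '[1,1,1,1,1]'

```text
time_s: 6.38
tcp_pos: [0.476, -0.0332, 0.0635]
ee_rot: [[-0.013, -1.0, 0.0], [-1.0, 0.013, 0.0], [-0.0, -0.0, -1.0]]
wrist_force: [-0.0, -0.4, -0.1]
gripper_width: 0.132
gripper_force: 30.0
```

Call:
servo_tool --pt "0 0 0" --pt "0 0 0" --pt "0 0 0" --pt "0 0 0" --pt "0 0 0" --spin '[0,0,0,0,0]' --grip '[1,1,1,1,1]'

```text
time_s: 6.8
tcp_pos: [0.4759, -0.0332, 0.0635]
ee_rot: [[-0.013, -1.0, 0.0], [-1.0, 0.013, 0.0], [-0.0, -0.0, -1.0]]
wrist_force: [1.0, 0.8, -0.5]
gripper_width: 0.135
gripper_force: 30.0
```

Call:
servo_tool --pt "0 0 -0.005" --pt "0 0 -0.015" --pt "0 0 -0.03" --pt "0 0 -0.045" --pt "0 0 -0.06" --spin '[0,0,0,0,0]' --grip '[1,1,1,1,1]'

```text
time_s: 7.22
tcp_pos: [0.4751, -0.0334, 0.1241]
ee_rot: [[-0.014, -1.0, -0.002], [-1.0, 0.014, -0.0], [0.0, 0.002, -1.0]]
wrist_force: [-0.3, -0.2, -1.6]
gripper_width: 0.137
gripper_force: 30.0
```

Call:
servo_tool --pt "0 0 -0.03" --pt "0 0 -0.06" --pt "0 0 -0.08" --pt "0 0 -0.1" --pt "0 0 -0.1" --spin '[0,0,0,0,0]' --grip '[1,1,1,1,1]'

```text
time_s: 7.63
tcp_pos: [0.4777, -0.0331, 0.2279]
ee_rot: [[-0.013, -1.0, 0.008], [-1.0, 0.013, 0.001], [-0.001, -0.008, -1.0]]
wrist_force: [0.6, 0.1, -0.1]
gripper_width: 0.134
gripper_force: 30.0
```

Run:
```python
from meas import *
s=sense(); print(s["joints"],s["tcp_pos"],s["gripper_width"],s["gripper_force"])
c=C["scene"]; u,v=px(c,s["tcp_pos"]).astype(int)
a=c["pixels"][max(v-90,0):v+60,u-100:u+100]
cv2.imwrite("pics/g1.png",cv2.resize(a,None,fx=3,fy=3,interpolation=cv2.INTER_CUBIC))
for n in("scene","top"): print([(d["conf"],d["point"]) for d in tip_of("casting",n)])
```

```text
[ 15.5781   8.6865 -21.7774  -0.0516 -59.515  -16.352 ] [ 0.4753 -0.0332  0.2236] 0.13600241143947978 29.99990518670529
[(0.95, [0.3413, -0.0881, -0.0001]), (0.77, [0.4757, -0.0329, 0.1878]), (0.28, [0.6736, 0.2058, 0.0])]
[(0.65, [0.3422, -0.0887, -0.0037])]
```

View pics/g1.png

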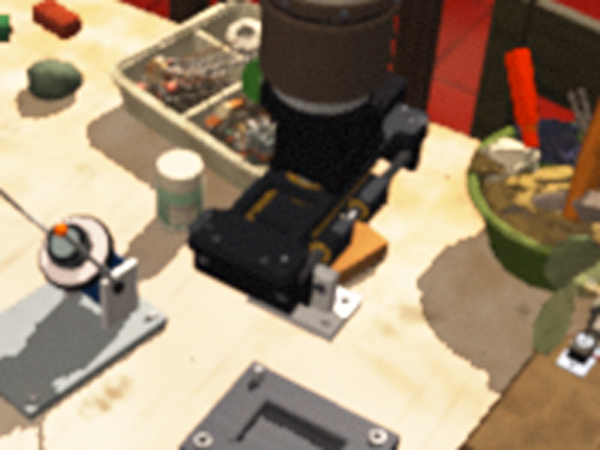

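Grasp is good: the bracket hangs flat under the fingers and the mould is empty. The moves have no tilt command, so I'll test whether the arm gives up orientation when asked to go past its reach. I'll do that in free air, with the arm plane (J1) lined up with the stand's x.

Call:
servo_tool --pt "0.03 -0.005 -0.02" --pt "0.06 -0.01 -0.04" --pt "0.09 -0.015 -0.06" --pt "0.12 -0.02 -0.08" --pt "0.15 -0.025 -0.1" --spin '[0,0,0,0,0]' --grip '[1,1,1,1,1]'

```text
time_s: 8.25
tcp_pos: [0.4982, -0.1847, 0.3225]
ee_rot: [[-0.013, -1.0, -0.004], [-1.0, 0.013, 0.001], [-0.001, 0.004, -1.0]]
wrist_force: [1.6, 0.9, -1.5]
gripper_width: 0.137
gripper_force: 30.0
```

Call:
servo_tool --pt "0.03 -0.005 -0.02" --pt "0.06 -0.01 -0.04" --pt "0.09 -0.015 -0.06" --pt "0.106 -0.02 -0.08" --pt "0.106 -0.025 -0.1" --spin '[0,0,0,0,0]' --grip '[1,1,1,1,1]'

```text
time_s: 8.67
tcp_pos: [0.5221, -0.2928, 0.4212]
ee_rot: [[-0.018, -1.0, -0.006], [-1.0, 0.018, 0.001], [-0.001, 0.006, -1.0]]
wrist_force: [0.6, 0.8, -1.2]
gripper_width: 0.136
gripper_force: 30.0
```

Run:
```python
from h import *
s=sense(); print(s["joints"],s["tcp_pos"])
c=capture("scene")
cv2.imwrite("pics/s2.png",c["pixels"])
```

```text
[-13.799   16.1075  16.0115   0.0062 -90.2329  12.7878] [ 0.5221 -0.2928  0.4212]
```

View pics/s2.png

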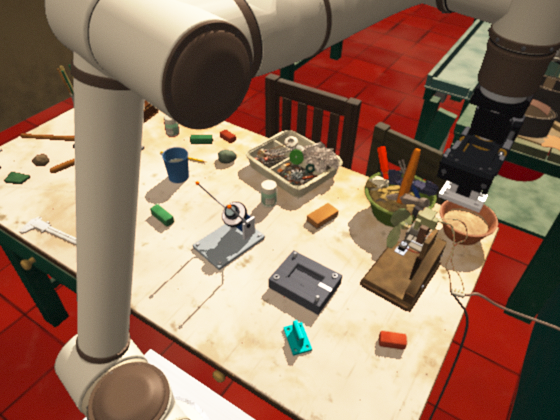

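The gripper is clear of everything, with the bracket at about (465,192). Climb towards the reach limit.

Call:
servo_tool --pt "0 0 -0.035" --pt "0 0 -0.07" --pt "0 0 -0.105" --pt "0 0 -0.14" --pt "0 0 -0.175" --spin '[0,0,0,0,0]' --grip '[1,1,1,1,1]'

```text
time_s: 9.13
tcp_pos: [0.5224, -0.2894, 0.5983]
ee_rot: [[-0.013, -1.0, -0.003], [-1.0, 0.013, 0.001], [-0.001, 0.003, -1.0]]
wrist_force: [2.1, -0.8, -1.1]
gripper_width: 0.133
gripper_force: 30.0
```

Call:
servo_tool --pt "0 0 -0.035" --pt "0 0 -0.07" --pt "0 0 -0.105" --pt "0 0 -0.14" --pt "0 0 -0.175" --spin '[0,0,0,0,0]' --grip '[1,1,1,1,1]'

```text
time_s: 9.55
tcp_pos: [0.4974, -0.2741, 0.7]
ee_rot: [[-0.012, -1.0, 0.007], [-1.0, 0.012, -0.009], [0.009, -0.007, -1.0]]
wrist_force: [0.5, -0.5, -1.8]
gripper_width: 0.135
gripper_force: 30.0
```

Run:
```python
from h import *
s=sense(); print(s["joints"],s["tcp_pos"],s["ee_rot"])
```

```text
[ -12.2996   29.4599   80.4606    0.6644 -140.4744   12.1124] [ 0.4974 -0.2741  0.7   ] [[-0.0123 -0.9999  0.0074]
 [-0.9999  0.0122 -0.0092]
 [ 0.0091 -0.0075 -0.9999]]
```

Call:
servo_tool --pt "0 0 -0.1" --pt "0 0 -0.2" --pt "0 0 -0.3" --pt "0 0 -0.4" --pt "0 0 -0.5" --spin '[0,0,0,0,0]' --grip '[1,1,1,1,1]'

```text
time_s: 9.97
tcp_pos: [0.4249, -0.2355, 0.7554]
ee_rot: [[-0.014, -0.999, 0.03], [-1.0, 0.013, -0.022], [0.021, -0.03, -0.999]]
wrist_force: [0.5, -0.3, -1.4]
gripper_width: 0.139
gripper_force: 30.0
```

Run:
```python
from h import *
s=sense(); print(s["joints"],s["tcp_pos"],s["ee_rot"])
```

```text
[  -9.209    23.317    80.5671    1.6836 -145.3434    9.8522] [ 0.4249 -0.2355  0.7554] [[-0.0135 -0.9995  0.03  ]
 [-0.9997  0.0129 -0.0218]
 [ 0.0214 -0.0303 -0.9993]]
```

Call:
servo_tool --pt "0 0 0" --pt "0 0 0" --pt "0 0 0" --pt "0 0 0" --pt "0 0 0" --spin '[0,0,0,0,0]' --grip '[1,1,1,1,1]'

```text
time_s: 10.38
tcp_pos: [0.4283, -0.2366, 0.7527]
ee_rot: [[-0.014, -1.0, 0.026], [-1.0, 0.013, -0.021], [0.021, -0.026, -0.999]]
wrist_force: [-0.4, -0.7, -2.0]
gripper_width: 0.136
gripper_force: 30.0
```

Call:
servo_tool --pt "0 0 0.03" --pt "0 0 0.06" --pt "0 0 0.09" --pt "0 0 0.12" --pt "0 0 0.15" --spin '[0,0,0,0,0]' --grip '[1,1,1,1,1]'

```text
time_s: 10.8
tcp_pos: [0.4305, -0.2395, 0.6036]
ee_rot: [[-0.014, -0.999, 0.029], [-1.0, 0.013, -0.022], [0.021, -0.029, -0.999]]
wrist_force: [0.9, 0.4, -0.6]
gripper_width: 0.133
gripper_force: 30.0
```

Run:
```python
from h import *
s=sense(); print(s["joints"],s["tcp_pos"],s["ee_rot"])
```

```text
[  -9.596     6.7502   29.1492    1.0116 -110.5412    9.1799] [ 0.4305 -0.2395  0.6036] [[-0.014  -0.9995  0.0292]
 [-0.9997  0.0134 -0.0217]
 [ 0.0213 -0.0294 -0.9993]]
```

The tilt ratchets: an out-of-reach push is kept as the new commanded pose. I'll fit a planar arm model to find an efficient push direction, and refine the focus pose.

Run:
```python
from meas import *
D=np.array([[22.09,.38,.6037,.2465],[8.69,-21.78,.449,.2236],[16.1,16.01,.577,.4212],[29.46,80.46,.545,.700],[6.75,29.15,.466,.6036]])
J2,J3=np.radians(D[:,0]),np.radians(D[:,1]);n=len(D);o=np.ones(n);z=0*o
A=np.r_[np.c_[o,z,np.sin(J2),np.cos(J3-J2)],np.c_[z,o,np.cos(J2),np.sin(J3-J2)]]
b=np.r_[D[:,2],D[:,3]]
x,res,_,_=np.linalg.lstsq(A,b,rcond=None); print("a,h-L,l1,l2",x,A@x-b)
c=C["top"];p=c["pixels"].astype(int)
for n,box in(("scene",(178,212,188,240)),("top",(218,238,212,268))):
    c=C[n];p=c["pixels"].astype(float); h=cv2.cvtColor(c["pixels"],cv2.COLOR_BGR2HSV)
    s=p[...,2]-0.5*p[...,1]-1.0*p[...,0]; 
    r=s[box[0]:box[1],box[2]:box[3]]; 
    base=np.median(r); m=(r>base+60).astype(np.uint8)
    k,l,st,ce=cv2.connectedComponentsWithStats(m)
    for i in range(1,k):
        ys,xs=np.nonzero(l==i); wt=r[ys,xs]-base
        print(n,len(xs),round((xs*wt).sum()/wt.sum()+box[2],2),round((ys*wt).sum()/wt.sum()+box[0],2),wt.max())
for n in C:
  for t in("focus","camera"): print(n,t,[(round(d["conf"],2),d["point"]) for d in tip_of(t,n)])
```

```text
a,h-L,l1,l2 [ 0.0048 -0.1093  0.5535  0.4222] [ 0.0015  0.0033  0.0034 -0.0023 -0.0058  0.0009  0.0001  0.0006  0.0007
 -0.0024]
scene 1 239.0 178.0 64.5
scene 16 196.94 182.51 265.5
scene 24 228.75 206.08 270.0
scene 1 236.0 208.0 60.5
top 10 217.22 223.5 121.0
top 12 260.53 232.06 145.5
scene focus [(0.78, [0.4505, 0.2139, 0.1957])]
scene camera [(0.79, [0.4849, 0.2047, 0.0025]), (0.38, [0.43, -0.2393, 0.5658])]
top focus [(0.9, [0.4527, 0.213, 0.1967])]
top camera [(0.86, [0.4872, 0.2084, -0.0001])]
```

Run:
```python
from meas import *
a=tri((196.94,182.51),(217.22,223.5));b=tri((228.75,206.08),(260.53,232.06));m=(a+b)/2;d=a-b
print(a,b,m,np.linalg.norm(d),np.degrees(np.arctan2(d[0],d[1])),np.array(sense()["tcp_pos"]))
for n in C:
    c=C[n];dep=c["depth"];R=np.array(c["R"]);t=np.array(c["t"]);v,u=np.mgrid[0:420,0:560]
    X=(np.stack([(u-c["cx"])/c["fx"]*dep,(v-c["cy"])/c["fy"]*dep,dep],-1)-t)@R
    for x in np.arange(.5,1.3,.1):
        print(n,round(x,1),[round(float(np.percentile(X[...,2][k],99)),2) if (k:=(dep>0)&(abs(X[...,0]-x)<.05)&(abs(X[...,1]-y)<.05)).sum()>10 else None for y in np.arange(-.7,.15,.1)])
```

```text
[0.4645 0.2702 0.1922] [0.4408 0.1574 0.1922] [0.4527 0.2138 0.1922] 0.11526919940731938 11.844779510419079 [ 0.4326 -0.24    0.6114]
scene 0.5 [None, None, None, 0.01, 0.71, 0.03, 0.04, 0.04, 0.15]
scene 0.6 [None, None, None, 0.01, 0.13, 0.13, 0.02, 0.01, 0.01]
scene 0.7 [-0.25, None, -0.05, 0.02, 0.17, 0.19, 0.08, 0.03, 0.05]
scene 0.8 [-0.29, -0.1, -0.08, 0.07, 0.07, 0.15, 0.18, 0.09, 0.06]
scene 0.9 [-0.34, -0.75, -0.75, 0.07, 0.07, 0.12, 0.2, 0.16, 0.09]
scene 1.0 [-0.38, -0.75, -0.75, -0.75, None, None, None, None, None]
scene 1.1 [-0.41, -0.75, -0.75, -0.75, None, 0.03, 0.02, None, None]
scene 1.2 [-0.44, -0.75, -0.75, -0.75, None, 0.03, 0.03, 0.03, 0.03]
top 0.5 [None, -0.75, None, None, 0.71, 0.95, 0.93, 0.93, 0.11]
top 0.6 [0.04, None, None, 0.01, 0.14, 0.14, 0.01, 0.01, 0.01]
top 0.7 [0.04, None, -0.05, 0.02, 0.16, 0.19, 0.08, 0.03, 0.05]
top 0.8 [0.04, -0.1, -0.08, 0.07, 0.07, 0.15, 0.18, 0.09, 0.06]
top 0.9 [0.04, -0.75, None, 0.07, 0.07, 0.12, 0.2, 0.16, 0.09]
top 1.0 [0.04, -0.74, None, None, None, None, None, None, None]
top 1.1 [0.04, -0.75, None, None, None, 0.02, 0.02, None, -0.33]
top 1.2 [-0.05, -0.74, -0.75, -0.75, -0.74, None, 0.0, -0.02, -0.04]
```

Call:
servo_tool --pt "0.005 -0.027 0.02" --pt "0.01 -0.054 0.04" --pt "0.015 -0.081 0.06" --pt "0.02 -0.108 0.08" --pt "0.025 -0.136 0.1" --spin '[0,0,0,0,0]' --grip '[1,1,1,1,1]'

```text
time_s: 11.62
tcp_pos: [0.5725, -0.2691, 0.5129]
ee_rot: [[-0.014, -0.999, 0.036], [-1.0, 0.013, -0.023], [0.023, -0.037, -0.999]]
wrist_force: [0.3, 0.3, -1.4]
gripper_width: 0.142
gripper_force: 30.0
```

Call:
servo_tool --pt "0.005 -0.027 0.02" --pt "0.01 -0.054 0.04" --pt "0.015 -0.081 0.06" --pt "0.02 -0.108 0.08" --pt "0.025 -0.136 0.1" --spin '[0,0,0,0,0]' --grip '[1,1,1,1,1]'

```text
time_s: 12.03
tcp_pos: [0.7112, -0.2981, 0.417]
ee_rot: [[-0.014, -0.999, 0.036], [-1.0, 0.013, -0.023], [0.023, -0.036, -0.999]]
wrist_force: [0.2, -0.6, -0.5]
gripper_width: 0.136
gripper_force: 30.0
```

Call:
servo_tool --pt "0.017 -0.1 -0.03" --pt "0.034 -0.2 -0.06" --pt "0.05 -0.3 -0.09" --pt "0.067 -0.4 -0.12" --pt "0.084 -0.5 -0.15" --spin '[0,0,0,0,0]' --grip '[1,1,1,1,1]'

```text
time_s: 12.45
tcp_pos: [0.8004, -0.3006, 0.4142]
ee_rot: [[-0.013, -0.999, 0.042], [-0.999, 0.012, -0.029], [0.029, -0.042, -0.999]]
wrist_force: [3.2, 0.2, -3.8]
gripper_width: 0.135
gripper_force: 30.0
```

Run:
```python
from h import *
s=sense(); print(s["joints"],s["tcp_pos"],s["ee_rot"])
```

```text
[  -9.3914   53.2697   80.5662    1.4001 -114.6609    9.2781] [ 0.8004 -0.3006  0.4142] [[-0.0133 -0.999   0.0416]
 [-0.9995  0.0121 -0.0294]
 [ 0.0289 -0.042  -0.9987]]
```

Call:
servo_tool --pt "0.03 -0.3 -0.1" --pt "0.03 -0.3 -0.1" --pt "0.03 -0.3 -0.1" --pt "0.03 -0.3 -0.1" --pt "0.03 -0.3 -0.1" --spin '[0,0,0,0,0]' --grip '[1,1,1,1,1]'

```text
time_s: 12.87
tcp_pos: [0.8291, -0.2745, 0.4054]
ee_rot: [[-0.015, -0.996, 0.082], [-0.999, 0.011, -0.044], [0.043, -0.083, -0.996]]
wrist_force: [-0.3, 0.7, -1.7]
gripper_width: 0.136
gripper_force: 30.0
```

Call:
servo_tool --pt "0.1 -1.0 -0.3" --pt "0.2 -2.0 -0.6" --pt "0.2 -2.0 -0.6" --pt "0.2 -2.0 -0.6" --pt "0.2 -2.0 -0.6" --spin '[0,0,0,0,0]' --grip '[1,1,1,1,1]'

```text
time_s: 13.28
tcp_pos: [0.861, -0.2472, 0.3824]
ee_rot: [[-0.016, -0.994, 0.11], [-0.998, 0.01, -0.054], [0.053, -0.11, -0.993]]
wrist_force: [0.1, 0.2, -1.7]
gripper_width: 0.135
gripper_force: 30.0
```

Run:
```python
from h import *
s=sense(); print(s["joints"],s["tcp_pos"],s["ee_rot"])
```

```text
[  -4.9446   55.8327   80.6574    2.6774 -108.2674    5.1925] [ 0.861  -0.2472  0.3824] [[-0.0158 -0.9939  0.1095]
 [-0.9985  0.0099 -0.054 ]
 [ 0.0526 -0.1102 -0.9925]]
```

Call:
servo_tool --pt "-0.03 0.005 -0.02" --pt "-0.06 0.01 -0.04" --pt "-0.09 0.015 -0.05" --pt "-0.12 0.02 -0.06" --pt "-0.12 0.02 -0.06" --spin '[0,0,0,0,0]' --grip '[1,1,1,1,1]'

```text
time_s: 13.7
tcp_pos: [0.8363, -0.1177, 0.4414]
ee_rot: [[-0.01, -0.992, 0.123], [-0.999, 0.003, -0.052], [0.051, -0.123, -0.991]]
wrist_force: [-1.6, -0.5, -0.1]
gripper_width: 0.135
gripper_force: 30.0
```

Call:
servo_tool --pt "0.1 -1.0 -0.5" --pt "0.1 -1.0 -0.5" --pt "0.1 -1.0 -0.5" --pt "0.1 -1.0 -0.5" --pt "0.1 -1.0 -0.5" --spin '[0,0,0,0,0]' --grip '[1,1,1,1,1]'

```text
time_s: 14.12
tcp_pos: [0.8573, -0.1205, 0.4442]
ee_rot: [[-0.017, -0.99, 0.14], [-0.998, 0.009, -0.061], [0.059, -0.141, -0.988]]
wrist_force: [0.3, -0.2, -1.0]
gripper_width: 0.135
gripper_force: 30.0
```

Call:
servo_tool --pt "0.1 -1.0 -0.5" --pt "0.1 -1.0 -0.5" --pt "0.1 -1.0 -0.5" --pt "0.1 -1.0 -0.5" --pt "0.1 -1.0 -0.5" --spin '[0,0,0,0,0]' --grip '[1,1,1,1,1]'

```text
time_s: 14.53
tcp_pos: [0.8636, -0.1147, 0.4498]
ee_rot: [[-0.018, -0.985, 0.17], [-0.998, 0.006, -0.066], [0.064, -0.17, -0.983]]
wrist_force: [0.4, -0.2, -1.4]
gripper_width: 0.135
gripper_force: 30.0
```

Run:
```python
from h import *
s=sense(); print(s["joints"],s["tcp_pos"],s["ee_rot"])
```

```text
[   4.4608   51.7062   80.6576    4.8185 -109.4242   -3.1732] [ 0.8636 -0.1147  0.4498] [[-0.0176 -0.9854  0.1696]
 [-0.9978  0.0064 -0.0662]
 [ 0.0642 -0.1704 -0.9833]]
```

Call:
servo_tool --pt "0.1 -1.0 -0.45" --pt "0.1 -1.0 -0.45" --pt "0.1 -1.0 -0.45" --pt "0.1 -1.0 -0.45" --pt "0.1 -1.0 -0.45" --spin '[0,0,0,0,0]' --grip '[1,1,1,1,1]'

```text
time_s: 14.95
tcp_pos: [0.8718, -0.1102, 0.4526]
ee_rot: [[-0.019, -0.98, 0.198], [-0.997, 0.004, -0.072], [0.07, -0.199, -0.977]]
wrist_force: [0.7, 0.6, -2.1]
gripper_width: 0.134
gripper_force: 30.0
```

Call:
servo_tool --pt "0.1 -1.0 -0.4" --pt "0.1 -1.0 -0.4" --pt "0.1 -1.0 -0.4" --pt "0.1 -1.0 -0.4" --pt "0.1 -1.0 -0.4" --spin '[0,0,0,0,0]' --grip '[1,1,1,1,1]'

```text
time_s: 15.37
tcp_pos: [0.8811, -0.1068, 0.4543]
ee_rot: [[-0.02, -0.973, 0.228], [-0.997, 0.002, -0.078], [0.075, -0.229, -0.97]]
wrist_force: [0.7, 0.3, -1.7]
gripper_width: 0.135
gripper_force: 30.0
```

Call:
servo_tool --pt "0.1 -1.0 -0.4" --pt "0.1 -1.0 -0.4" --pt "0.1 -1.0 -0.4" --pt "0.1 -1.0 -0.4" --pt "0.1 -1.0 -0.4" --spin '[0,0,0,0,0]' --grip '[1,1,1,1,1]'

```text
time_s: 15.78
tcp_pos: [0.8872, -0.1034, 0.461]
ee_rot: [[-0.021, -0.966, 0.259], [-0.997, -0.001, -0.083], [0.081, -0.259, -0.962]]
wrist_force: [0.1, -0.1, -1.1]
gripper_width: 0.139
gripper_force: 30.0
```

Call:
servo_tool --pt "0.1 -1.0 -0.35" --pt "0.1 -1.0 -0.35" --pt "0.1 -1.0 -0.35" --pt "0.1 -1.0 -0.35" --pt "0.1 -1.0 -0.35" --spin '[0,0,0,0,0]' --grip '[1,1,1,1,1]'

```text
time_s: 16.2
tcp_pos: [0.8953, -0.1008, 0.4644]
ee_rot: [[-0.022, -0.957, 0.288], [-0.996, -0.003, -0.089], [0.086, -0.288, -0.954]]
wrist_force: [-0.6, 0.7, -1.2]
gripper_width: 0.131
gripper_force: 30.0
```

Call:
servo_tool --pt "0.1 -1.0 -0.35" --pt "0.1 -1.0 -0.35" --pt "0.1 -1.0 -0.35" --pt "0.1 -1.0 -0.35" --pt "0.1 -1.0 -0.35" --spin '[0,0,0,0,0]' --grip '[1,1,1,1,1]'

```text
time_s: 16.62
tcp_pos: [0.9002, -0.0981, 0.4732]
ee_rot: [[-0.024, -0.948, 0.318], [-0.996, -0.006, -0.094], [0.091, -0.319, -0.943]]
wrist_force: [-0.2, -0.4, -0.2]
gripper_width: 0.135
gripper_force: 30.0
```

Run:
```python
from h import *
s=sense(); print(s["joints"],s["tcp_pos"],s["ee_rot"])
```

```text
[   6.1766   51.2737   80.6022    7.474  -101.2584   -4.0771] [ 0.9002 -0.0981  0.4732] [[-0.0241 -0.9478  0.318 ]
 [-0.9956 -0.0062 -0.0939]
 [ 0.091  -0.3189 -0.9434]]
```

Call:
servo_tool --pt "0.02 -1.0 -0.3" --pt "0.02 -1.0 -0.3" --pt "0.02 -1.0 -0.3" --pt "0.02 -1.0 -0.3" --pt "0.02 -1.0 -0.3" --spin '[0,0,0,0,0]' --grip '[1,1,1,1,1]'

```text
time_s: 17.03
tcp_pos: [0.9088, -0.0824, 0.4781]
ee_rot: [[-0.025, -0.937, 0.348], [-0.995, -0.01, -0.098], [0.095, -0.348, -0.932]]
wrist_force: [1.3, -0.3, -1.7]
gripper_width: 0.134
gripper_force: 30.0
```

Call:
servo_tool --pt "0.02 -1.0 -0.25" --pt "0.02 -1.0 -0.25" --pt "0.02 -1.0 -0.25" --pt "0.02 -1.0 -0.25" --pt "0.02 -1.0 -0.25" --spin '[0,0,0,0,0]' --grip '[1,1,1,1,1]'

```text
time_s: 17.45
tcp_pos: [0.9185, -0.0704, 0.4809]
ee_rot: [[-0.027, -0.926, 0.377], [-0.995, -0.013, -0.102], [0.1, -0.378, -0.92]]
wrist_force: [-0.0, -0.7, -2.0]
gripper_width: 0.135
gripper_force: 30.0
```

Call:
servo_tool --pt "0.02 -1.0 -0.2" --pt "0.02 -1.0 -0.2" --pt "0.02 -1.0 -0.2" --pt "0.02 -1.0 -0.2" --pt "0.02 -1.0 -0.2" --spin '[0,0,0,0,0]' --grip '[1,1,1,1,1]'

```text
time_s: 17.87
tcp_pos: [0.9296, -0.0604, 0.4818]
ee_rot: [[-0.029, -0.913, 0.407], [-0.994, -0.016, -0.106], [0.103, -0.408, -0.907]]
wrist_force: [0.4, 0.1, -0.4]
gripper_width: 0.136
gripper_force: 30.0
```

Run:
```python
from h import *
s=sense(); print(s["joints"],s["tcp_pos"],s["ee_rot"])
```

```text
[  8.9892  51.7704  80.5887   9.7418 -95.7191  -6.4243] [ 0.9296 -0.0604  0.4818] [[-0.0289 -0.913   0.407 ]
 [-0.9942 -0.0158 -0.1061]
 [ 0.1033 -0.4077 -0.9073]]
```

Call:
servo_tool --pt "-0.12 -1.0 -0.2" --pt "-0.12 -1.0 -0.2" --pt "-0.12 -1.0 -0.2" --pt "-0.12 -1.0 -0.2" --pt "-0.12 -1.0 -0.2" --spin '[0,0,0,0,0]' --grip '[1,1,1,1,1]'

```text
time_s: 18.28
tcp_pos: [0.9387, -0.0269, 0.4864]
ee_rot: [[-0.029, -0.899, 0.437], [-0.994, -0.02, -0.108], [0.106, -0.438, -0.893]]
wrist_force: [-0.2, 0.0, -0.6]
gripper_width: 0.138
gripper_force: 30.0
```

Call:
servo_tool --pt "-0.12 -1.0 -0.2" --pt "-0.12 -1.0 -0.2" --pt "-0.12 -1.0 -0.2" --pt "-0.12 -1.0 -0.2" --pt "-0.12 -1.0 -0.2" --spin '[0,0,0,0,0]' --grip '[1,1,1,1,1]'

```text
time_s: 18.7
tcp_pos: [0.9438, 0.0003, 0.495]
ee_rot: [[-0.031, -0.884, 0.467], [-0.994, -0.023, -0.11], [0.108, -0.467, -0.878]]
wrist_force: [-0.5, 0.5, -2.5]
gripper_width: 0.135
gripper_force: 30.0
```

Run:
```python
from h import *
s=sense(); print(s["joints"],s["tcp_pos"],s["ee_rot"])
```

```text
[ 13.266   51.8835  80.6022  12.3631 -92.6091 -10.0705] [0.9438 0.0003 0.495 ] [[-0.031  -0.8839  0.4666]
 [-0.9937 -0.023  -0.1097]
 [ 0.1078 -0.4671 -0.8776]]
```

Call:
servo_tool --pt "0 0 0" --pt "-0.5 -1.0 -0.2" --pt "-0.5 -1.0 -0.2" --pt "-0.5 -1.0 -0.2" --pt "-0.5 -1.0 -0.2" --spin '[0,0,0,0,0]' --grip '[1,1,1,1,1]'

```text
time_s: 19.12
tcp_pos: [0.9469, 0.069, 0.4983]
ee_rot: [[-0.03, -0.869, 0.493], [-0.994, -0.027, -0.108], [0.108, -0.493, -0.863]]
wrist_force: [0.4, -0.6, -1.3]
gripper_width: 0.136
gripper_force: 30.0
```

Call:
servo_tool --pt "0 0.02 -0.02" --pt "0 0.04 -0.03" --pt "0 0.06 -0.03" --pt "0 0.06 -0.03" --pt "0 0.06 -0.03" --spin '[0,0,0,0,0]' --grip '[1,1,1,1,1]'

```text
time_s: 19.53
tcp_pos: [0.8765, 0.0695, 0.4957]
ee_rot: [[-0.029, -0.87, 0.491], [-0.994, -0.028, -0.109], [0.108, -0.491, -0.864]]
wrist_force: [0.0, 0.1, -0.6]
gripper_width: 0.136
gripper_force: 30.0
```

Run:
```python
from h import *
s=sense(); print(s["joints"],s["tcp_pos"],s["ee_rot"])
```

```text
[ 19.6068  34.5217  43.9456  16.1571 -73.7855 -20.6214] [0.8765 0.0695 0.4957] [[-0.029  -0.8704  0.4914]
 [-0.9937 -0.0282 -0.1086]
 [ 0.1084 -0.4915 -0.8641]]
```

Tool z is now about (0.491,-0.109,-0.864), a 30.2° lean on the stand's axis. Next: spin 12.4°, then retreat to a standoff on the lens axis above the focus.

Call:
servo_tool --pt "0 0 0" --pt "0 0 0" --pt "0 0 0" --pt "0 0 0" --pt "0 0 0" --spin '[6,12.4,12.4,12.4,12.4]' --grip '[1,1,1,1,1]'

```text
time_s: 19.95
tcp_pos: [0.8808, 0.069, 0.4945]
ee_rot: [[-0.215, -0.843, 0.493], [-0.977, 0.185, -0.109], [0.0, -0.505, -0.863]]
wrist_force: [-0.6, 0.1, -1.0]
gripper_width: 0.135
gripper_force: 30.0
```

Call:
servo_tool --pt "-0.003 0.03 -0.007" --pt "-0.006 0.06 -0.014" --pt "-0.01 0.09 -0.022" --pt "-0.013 0.125 -0.03" --pt "-0.016 0.16 -0.039" --spin '[0,0,0,0,0]' --grip '[1,1,1,1,1]'

```text
time_s: 20.37
tcp_pos: [0.7286, 0.1187, 0.4471]
ee_rot: [[-0.216, -0.843, 0.494], [-0.976, 0.186, -0.109], [-0.0, -0.506, -0.863]]
wrist_force: [-0.6, 1.1, -1.1]
gripper_width: 0.133
gripper_force: 30.0
```

Call:
servo_tool --pt "-0.003 0.034 -0.008" --pt "-0.006 0.068 -0.016" --pt "-0.01 0.102 -0.025" --pt "-0.013 0.136 -0.033" --pt "-0.016 0.17 -0.041" --spin '[0,0,0,0,0]' --grip '[1,1,1,1,1]'

```text
time_s: 20.78
tcp_pos: [0.5685, 0.1708, 0.3974]
ee_rot: [[-0.215, -0.842, 0.495], [-0.977, 0.186, -0.108], [-0.001, -0.506, -0.862]]
wrist_force: [-0.1, 0.6, -0.5]
gripper_width: 0.136
gripper_force: 30.0
```

Run:
```python
from h import *
s=sense(); print(s["joints"],s["tcp_pos"],s["ee_rot"])
R=s["ee_rot"];g=np.array([.4321,.2181,.2296])-.11*np.array(R)[:,2]
print(np.array(R).T@(g-np.array(s["tcp_pos"])))
```

```text
[ 41.9208   3.2928 -19.0672  30.9593 -53.0072 -70.1074] [0.5685 0.1708 0.3974] [[-0.2152 -0.842   0.4947]
 [-0.9766  0.1861 -0.108 ]
 [-0.0011 -0.5063 -0.8623]]
[-0.0166  0.2086 -0.0378]
```

Call:
servo_tool --pt "-0.003 0.03 -0.005" --pt "-0.005 0.06 -0.01" --pt "-0.008 0.09 -0.015" --pt "-0.01 0.12 -0.02" --pt "-0.012 0.15 -0.027" --spin '[0,0,0,0,0]' --grip '[1,1,1,1,1]'

```text
time_s: 21.2
tcp_pos: [0.4316, 0.2136, 0.3447]
ee_rot: [[-0.215, -0.842, 0.494], [-0.977, 0.187, -0.108], [-0.001, -0.506, -0.863]]
wrist_force: [0.2, 0.8, -1.5]
gripper_width: 0.135
gripper_force: 30.0
```

Call:
servo_tool --pt "-0.003 0.03 -0.005" --pt "-0.005 0.055 -0.011" --pt "-0.005 0.058 -0.011" --pt "-0.005 0.058 -0.011" --pt "-0.005 0.058 -0.011" --spin '[0,0,0,0,0]' --grip '[1,1,1,1,1]'

```text
time_s: 21.62
tcp_pos: [0.3797, 0.2309, 0.3258]
ee_rot: [[-0.215, -0.842, 0.494], [-0.977, 0.187, -0.107], [-0.002, -0.506, -0.863]]
wrist_force: [0.9, -0.1, -1.7]
gripper_width: 0.137
gripper_force: 30.0
```

Run:
```python
from meas import *
s=sense(); print(s["joints"],s["tcp_pos"],s["ee_rot"])
R=np.array(s["ee_rot"]);p=np.array(s["tcp_pos"]);f=np.array([.4515,.2138,.1955])
print("to focus",R.T@(f-.0395*R[:,2]-p))
for n in C: print(n,[(round(d["conf"],2),R.T@(np.array(d["point"])-p)) for d in tip_of("casting",n)])
c=C["scene"]; u,v=px(c,p).astype(int)
a=c["pixels"][max(v-70,0):v+80,max(u-100,0):u+100]; cv2.imwrite("pics/g3.png",cv2.resize(a,None,fx=4,fy=4,interpolation=cv2.INTER_CUBIC))
```

```text
[  68.4834   -7.4842  -40.7688   36.4016  -57.2673 -101.3816] [0.3801 0.2304 0.3257] [[-0.2174 -0.8419  0.4939]
 [-0.9761  0.1886 -0.1083]
 [-0.002  -0.5056 -0.8627]]
to focus [0.0009 0.0026 0.1098]
scene [(0.67, array([-0.0022,  0.0012,  0.0371])), (0.67, array([0.3215, 0.139 , 0.2983]))]
top [(0.74, array([0.3218, 0.1365, 0.2976])), (0.64, array([ 0.0011, -0.0027,  0.0434]))]
```

View pics/g3.png

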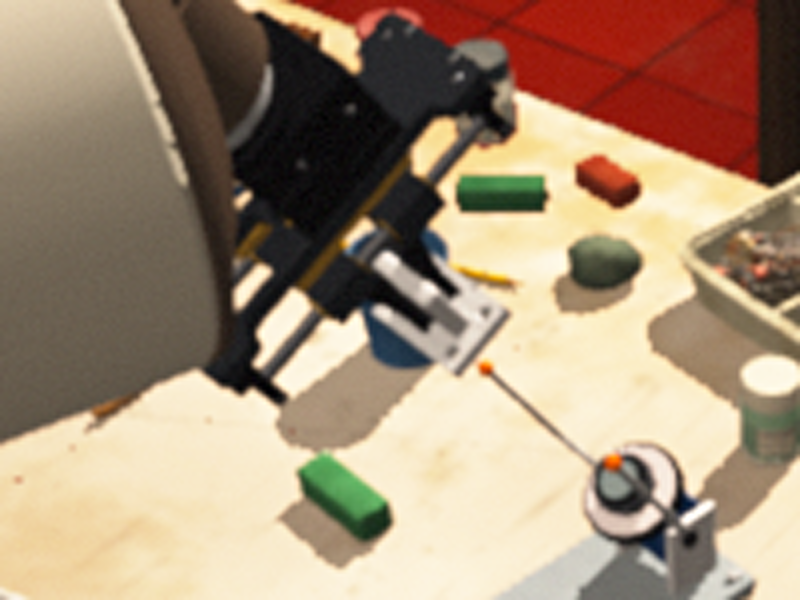

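The bracket is held flat and leaning, and the tips are at crop (486,368) and (613,462). Now I descend along the lens axis.

Call:
servo_tool --pt "0 0.001 0.02" --pt "0 0.002 0.04" --pt "0 0.002 0.06" --pt "0 0.002 0.07" --pt "0 0.002 0.08" --spin '[0,0,0,0,0]' --grip '[1,1,1,1,1]'

```text
time_s: 22.23
tcp_pos: [0.4181, 0.2209, 0.2539]
ee_rot: [[-0.219, -0.842, 0.493], [-0.976, 0.188, -0.111], [0.001, -0.505, -0.863]]
wrist_force: [1.1, 0.5, -1.1]
gripper_width: 0.131
gripper_force: 30.0
```

Call:
servo_tool --pt "0 0 0.01" --pt "0 0 0.018" --pt "0 0 0.024" --pt "0 0 0.029" --pt "0 0 0.03" --spin '[0,0,0,0,0]' --grip '[1,1,1,1,1]'

```text
time_s: 22.65
tcp_pos: [0.4325, 0.2178, 0.2284]
ee_rot: [[-0.218, -0.842, 0.493], [-0.976, 0.188, -0.111], [0.0, -0.505, -0.863]]
wrist_force: [-0.5, -0.5, -1.7]
gripper_width: 0.135
gripper_force: 30.0
```

Call:
servo_tool --pt "0 0 0" --pt "0 0 0" --pt "0 0 0" --pt "0 0 0" --pt "0 0 0" --spin '[0,0,0,0,0]' --grip '[1,1,1,1,1]'

```text
time_s: 23.07
tcp_pos: [0.4319, 0.2187, 0.2294]
ee_rot: [[-0.216, -0.842, 0.494], [-0.976, 0.188, -0.108], [-0.002, -0.506, -0.863]]
wrist_force: [-0.0, 0.5, -1.4]
gripper_width: 0.135
gripper_force: 30.0
```

Run:
```python
from meas import *
s=sense(); print(s["joints"],s["tcp_pos"],s["ee_rot"],s["wrist_force"])
R=np.array(s["ee_rot"]);p=np.array(s["tcp_pos"]);f=np.array([.4515,.2138,.1955])
print("to focus",R.T@(f-.0395*R[:,2]-p))
for n in C:
  for t in("casting","focus"): print(n,t,[(round(d["conf"],2),R.T@(np.array(d["point"])-p)) for d in tip_of(t,n)])
im=[]
for n in("scene","top"):
    c=C[n]; u,v=px(c,f).astype(int); im.append(cv2.resize(c["pixels"][v-35:v+35,u-35:u+35],(400,400),interpolation=cv2.INTER_CUBIC))
    # expected flange corners and tips
    k=400/70
    for q in ((.035,.022,.0395),(.035,-.022,.0395),(-.035,-.022,.0395),(-.035,.022,.0395)):
        w_=px(c,p+R@np.array(q)); cv2.circle(im[-1],tuple(int(x) for x in ((w_-[u-35,v-35])*k)),3,(255,0,255),-1)
cv2.imwrite("pics/g4.png",np.hstack(im))
```

```text
[  55.8021    1.194   -50.2441   50.2088  -37.6495 -108.8089] [0.4319 0.2186 0.2293] [[-0.2166 -0.8422  0.4938]
 [-0.9763  0.1875 -0.1084]
 [-0.0013 -0.5056 -0.8628]] [-0.1146  0.1217 -1.104 ]
to focus [ 0.0005 -0.0003 -0.0002]
scene casting [(0.82, array([0.3216, 0.135 , 0.1881])), (0.74, array([0.0007, 0.0002, 0.041 ])), (0.41, array([0.2388, 0.0302, 0.2479]))]
scene focus [(0.64, array([-0.0356, -0.0903,  0.322 ]))]
top casting [(0.57, array([0.3199, 0.1322, 0.1901])), (0.52, array([ 0.0009, -0.0014,  0.0375]))]
top focus [(0.67, array([-0.0023, -0.0019,  0.0385]))]
```

View pics/g4.png

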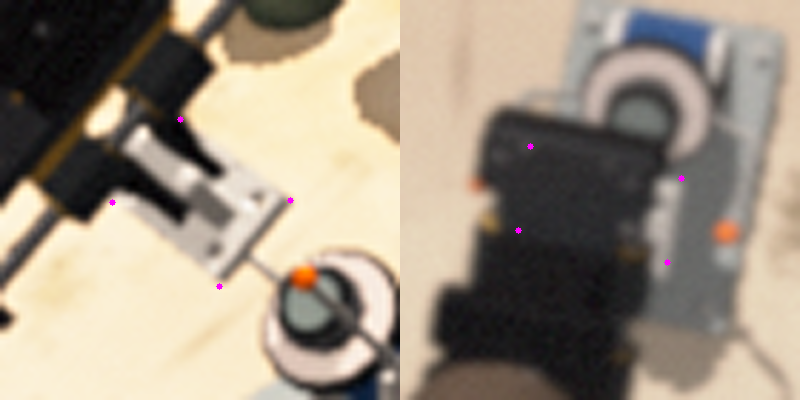

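The predicted flange corners match the picture in both views. The flange end at scene crop (255,240) lies level with the near tip at (303,277), and the residual to the focus is under 1 mm. Handing in.

```bash
python3 -c "
from station import *
print(finish_job())"
```

```text
the job is handed in; nothing more can be done
None
```

The bracket is held still at the camera's focus point, with its underside facing the lens to within about 1° and 1 mm by my measurements. It is centred between the orange tips with its long side along the tip line. I handed the job in at about 23 s; no verdict came back.

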